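Clear the drilling bed and lay in the brass plate

TASK

Clear the four metal offcuts off the blue drilling bed into its white catch tray by pushing them with the scraper, never with the fingers or anything else: lift the scraper out of its rack by its ends, stand it upright on the green bench mat and let go, then take it again by its handle so that it fits between the rails. Afterwards stand the scraper upright on the green bench mat again and lay the drilled brass plate gently, flat and square, on the bed between the rails. Leave the plate alone until the bed is clear, and do not disturb the bowl, bottle, mug, jar, spool or screwdriver.

Things in the scene. Friction and masses are not known exactly. Their poses are not given: they have to be found in the camera images.
- scraper: scraper block, 120 g, all of it 18 thick along its x. Blade part (black rubber edge below, pale wood above) 60 long along y, z 0 to 30; orange handle above it, 30 long along y, z 30 to 54. Origin at the centre of its underside (the rubber edge), z up. At the start it stands in the rack, hidden by the cheeks except for 5 of each blade end and the top of the handle
- rack: fixed dark wooden rack: foot 90 (x) x 50 (y) x 10, on it two upright cheeks, each 12 thick (x) x 50 long (y), up to z 64, with a 22 wide slot along y between them, open at the ends and on top; the scraper stands in the slot on the foot, its y along the rack's y. Origin at the centre of the underside
- mat: fixed green bench mat 120 (x) x 140 (y) x 3 thick, origin at the centre of its underside
- bed: fixed blue drilling bed: block 200 (x) x 88 (y) x 40 high with a bare steel top (its floor), and along both sides a blue rail 8 thick and 28 high above the floor (rail tops at z 68), 72 clear between the rails. Open at both ends. The white catch tray adjoins its +x end. Origin at the centre of the block's underside; x runs along the rails towards the tray
- bed_floor (a point): centre of the bed's floor (top of the block, 40 above the bench), axes as the bed's; floor ends at x = -100 and +100
- tray_in (a point): centre of the catch tray's inner floor, axes as the bed's; inside the tray is 104 (x) x 98 (y), its rim 30 above the bench (24 above its inner floor), the side next to the bed is the bed's end face, and the bed's floor is 34 above the tray's
- plate: drilled brass plate 40 (x) x 60 (y) x 12 thick with 15 small blind dots on top, 240 g, lying flat on the bench. Origin at the centre of its underside
- chip0: brass offcut, 20 x 16 x 8 thick, 20 g, lying flat on the bed's floor; origin at the centre of its underside
- chip1: copper offcut, round, diameter 18, 8 thick, 20 g, lying flat on the bed's floor; origin at the centre of its underside
- chip2: copper offcut, 20 x 16 x 8 thick, 20 g, lying flat on the bed's floor; origin at the centre of its underside
- chip3: brass offcut, round, diameter 18, 8 thick, 20 g, lying flat on the bed's floor; origin at the centre of its underside
- bowl: round bowl, blue glazed ceramic, rim radius 45, 50 high; bystander. Origin at its underside
- bottle: tall blue drinking bottle, radius 33, 220 high; bystander. Origin at its underside
- mug: red mug, radius 40, 90 high, with a handle on its +y side; bystander. Origin at its underside
- jar: green glass jar with brass lid, radius 35, 90 high; bystander. Origin at its underside
- spool: copper wire spool, radius 24, 32 high; bystander. Origin at its underside
- screwdriver: screwdriver with an orange handle lying on the bench along its x axis; bystander

How it is judged:
On the way, in this order (a step that is already met when the one before it is completed fails the run):
1. the scraper stands on the green bench mat, let go (x of scraper in the frame of mat between -0.06 and 0.06 m and y of scraper in the frame of mat between -0.07 and 0.07 m and z of scraper in the frame of mat between -0.003 and 0.008 m and angle between scraper's own z axis and vertical below 0.15 rad and contact force between the fingers and scraper below 0.1 N), for 0.2 s.
2. the scraper, held, stands or hovers within 8 mm of the bed's floor, between the rails (x of scraper in the frame of bed_floor between -0.12 and 0.12 m and y of scraper in the frame of bed_floor between -0.02 and 0.02 m and z of scraper in the frame of bed_floor between -0.005 and 0.008 m and contact force between the fingers and scraper above 0.5 N), for 0.1 s.
3. all four offcuts lie in the catch tray (x of chip0 in the frame of tray_in between -0.058 and 0.056 m and y of chip0 in the frame of tray_in between -0.052 and 0.052 m and z of chip0 in the frame of tray_in between -0.005 and 0.028 m and x of chip1 in the frame of tray_in between -0.058 and 0.056 m and y of chip1 in the frame of tray_in between -0.052 and 0.052 m and z of chip1 in the frame of tray_in between -0.005 and 0.028 m and x of chip2 in the frame of tray_in between -0.058 and 0.056 m and y of chip2 in the frame of tray_in between -0.052 and 0.052 m and z of chip2 in the frame of tray_in between -0.005 and 0.028 m and x of chip3 in the frame of tray_in between -0.058 and 0.056 m and y of chip3 in the frame of tray_in between -0.052 and 0.052 m and z of chip3 in the frame of tray_in between -0.005 and 0.028 m), for 0.2 s.
4. the scraper stands on the green bench mat again, let go (all of step 1), for 0.2 s.
At the end, for the whole second after the job is handed in: All offcuts in the tray; scraper upright (0.15 rad), centre over the mat; plate flat on the bed floor (5 mm, 0.1 rad), its centre at least 10 mm inside the bed ends and within 25 mm of the middle line, either side square to the rails (0.17 rad); all released and at rest (all of step 3 and all of step 4 and x of plate in the frame of bed_floor between -0.09 and 0.09 m and y of plate in the frame of bed_floor between -0.025 and 0.025 m and z of plate in the frame of bed_floor between -0.004 and 0.005 m and angle between plate's own z axis and vertical below 0.1 rad and (angle between the x axis of plate and the x axis of bed, either way round below 0.17 rad or angle between the x axis of plate and the y axis of bed, either way round below 0.17 rad) and linear speed of each of scraper, plate, chip0, chip1, chip2, chip3 below 0.02 m/s); the robot touches nothing.
It fails at once if the fingers or arm touch an offcut (over 1 N) (contact force between any of the fingers, the arm and chip0 above 1 N or contact force between any of the fingers, the arm and chip1 above 1 N or contact force between any of the fingers, the arm and chip2 above 1 N or contact force between any of the fingers, the arm and chip3 above 1 N).
It fails at once if the brass plate is moved over 20 mm before the offcuts are all in the tray (distance of plate from where it was at the start of the episode above 0.02 m and not ((x of chip0 in the frame of tray_in between -0.058 and 0.056 m and y of chip0 in the frame of tray_in between -0.052 and 0.052 m and z of chip0 in the frame of tray_in between -0.005 and 0.028 m) and (x of chip1 in the frame of tray_in between -0.058 and 0.056 m and y of chip1 in the frame of tray_in between -0.052 and 0.052 m and z of chip1 in the frame of tray_in between -0.005 and 0.028 m) and (x of chip2 in the frame of tray_in between -0.058 and 0.056 m and y of chip2 in the frame of tray_in between -0.052 and 0.052 m and z of chip2 in the frame of tray_in between -0.005 and 0.028 m) and (x of chip3 in the frame of tray_in between -0.058 and 0.056 m and y of chip3 in the frame of tray_in between -0.052 and 0.052 m and z of chip3 in the frame of tray_in between -0.005 and 0.028 m))).
It fails at once if the brass plate is dropped: unheld over the bed, over 20 mm above its floor and clear of the rails (x of plate in the frame of bed_floor between -0.11 and 0.11 m and y of plate in the frame of bed_floor between -0.05 and 0.05 m and z of plate in the frame of bed_floor above 0.02 m and contact force between the fingers and plate below 0.02 N and contact force between plate and bed below 0.02 N).
It fails at once if a bystander is moved over 30 mm or tipped (distance of any of bowl, bottle, mug, jar, spool, screwdriver from where it was at the start of the episode above 0.03 m or angle between any of bowl, bottle, mug, jar, spool's own z axis and vertical above 0.4 rad).
It also fails if it takes over 61 s, if anything falls off the work surface, if the arm or the gripper's body presses on something with over 40 N, if the wrist force passes 120 N, or if a joint passes its speed limit or range.

ROBOT

A 6-joint arm with a two-finger parallel gripper is mounted at the origin on the work surface. World frame = base frame: x ahead of the robot, y to its left, z up, the work surface at z = 0. Lengths are in m, angles in rad, forces in N, time in s.
With the tool pointing down it reaches from about 0.275 to 0.775 m from the base axis. Payload 14.6 kg.
Tool frame: the origin (TCP) lies on the centre line of the jaws, within the pads' length; the fingertips stand 8 mm ahead of it and the grasp point (between the pads) lies 11 mm behind it; z points along the fingers, y is the line along which they close (so a half turn about z gives the same grasp; the last joint's range is limited). The gripper opens to 85 mm and grips with 20 to 120 N. Pads are 22 mm wide; open, the fingers measure 114 mm over their backs; the gripper's body (76 mm by 85 mm) begins 54 mm behind the grasp point. The pads swing forward as they close: fully open they stand 13 mm farther back than shut.
Start: joints at [1.15, 0.263, -0.048, 1.259, 0, 1.415], TCP at [0.138, 0.507, 0.239] pointing down, gripper open.
Joint ranges: [-2.65, 2.65], [-0.89, 1.7], [-1.18, 1.37], [-2.13, 2.11], [-1.35, 1.29], [-3.14, 3.14]. Speed limits (rad/s): [1.89, 1.89, 2.57, 2.79, 3.14, 3.14].

INTERFACE

Orientations are given as a rotation vector (axis times angle).
In Python, from station import ctrl gives the robot as it stands.
- The arm moves only by the tool apply_moves, never from a script. Its argument "moves" is a list of rows, each an object with "slide": the shift along the tool's x, y, z in cm, a list of three; "rotation": the turn, a rotation vector about the tool's x, y, z in degrees, a list of three; "gripper": the opening, from 0 (shut) to 1 (fully open). A call has exactly 8 rows; each row is the pose to reach, as a shift and turn from the pose commanded when the call began, along the tool's axes at that moment; what a row does not reach only later rows make up. A row lasts 1/12 s, in which the tool goes at most 41.7 mm and 7.16 degrees, less where a joint would pass 70% of its speed; a pose out of reach is approached as far as the arm can. A call with a gripper value outside its range is refused whole. The fingers move at their own pace and stop on an object; the grip force is fixed at half the most. Time passes only in rows, so rows that repeat a pose let the fingers close, or fill a call up. It gives the time, the measured TCP pose, the force, the opening and the grip force at its end, in the units of the state.
- ctrl.observe(): the state, without advancing time (a new reading comes with each control period).
- ctrl.get_image(name): name is "scene" or "top" or "wrist"; returns a dict with "frame" (400x640x3 uint8, blue, green, red), "fx", "fy", "cx", "cy" (pixels), "R" (3x3) and "t" (3): a world point X has camera coordinates R X + t; the wrist camera has in their place "tool_from_camera" (4x4, takes a point from camera to tool coordinates, whose origin is the TCP and whose axes are the flange's). Camera axes: x right, y down, z forward; pixel columns grow to the right and rows downward; lengths in m; the calibration is good to about 2 mm. A picture is of the moment at which its call begins: read the wrist's pose just before it. There is no depth.
- ctrl.job_done(): hands the job in; it is judged then, once.
Trained networks look in the newest picture that a camera, given by its name, has taken for a name from the list of things; names that differ only in an ending like _2 or _b are one class to them, and where a whole thing is asked for, a point or a joint stands for the part that bears it (a point fixed in the world has none). Each returns a list of dicts, best first, with "p" (0 to 1); they miss things now and then, are a little off and sometimes report something else, mostly with a low value. They report only what shows in the picture. A call takes as long as a camera call.
- ctrl.cut_out(camera, label): "region" (400x640 bool, what is visible of it) and "extent" ([centre column, centre row, width, height] in pixels, round what is visible of it).
The state is a dict: "time_s": time; "joints": joint angles; "dq": joint speeds; "effort": joint torques, N m; "tool_pos": TCP position; "tool_rot": TCP orientation; "force": force on the tool from outside, world axes, zero at the start; "torque": the same for the moment, N m; "width": finger opening in m; "gripper_force": force on a finger pad.
Only numpy, scipy, OpenCV 4.12 (cv2) and the standard library are available. Lean on these libraries where they do the work, as an engineer would, in place of code of your own. Each camera call takes 0.05 s, during which the arm holds its last target. There are 200 camera calls.

## Working session

There is one attempt and no reset: what is moved stays moved. The work goes in short steps, Python scripts to look and compute and a tool call to move; the robot and the scene stay as the last step left them, time stands still between calls to the robot, and variables do not carry over. Pictures are saved under pics/ and viewed, at most 10 in all, crops included, and the job is handed in when it is done.

Besides the shell and the picture viewer there is one more tool, called after "Request:" as name(argument=value, ...) on one line, values as JSON. apply_moves: Moves the arm, as the interface text tells. Its arguments: {"type":"object","properties":{"moves":{"type":"array"}},"required":["moves"]}

```bash
ls; mkdir -p pics; python3 - <<'E'
from station import ctrl
import cv2,numpy as np
s=ctrl.observe(); print(s)
for n in ["scene","top"]:
    im=ctrl.get_image(n); cv2.imwrite(f"pics/{n}0.png",im["frame"])
    print(n,im["fx"],im["fy"],im["cx"],im["cy"],np.round(im["R"],4).tolist(),im["t"])
E
```

```text
pics
{'time_s': 0.0, 'joints': array([ 1.14969741e+00,  2.63528433e-01, -4.89654509e-02,  1.25941120e+00,
       -2.31149941e-05,  1.41553699e+00]), 'dq': array([ 0.00017447,  0.00139975, -0.00080495,  0.0004161 ,  0.00178242,
       -0.00011915]), 'effort': array([-1.69722653e-04, -6.37619734e+01,  3.84564221e+01,  1.36331856e-02,
       -1.44393412e-04,  2.42823165e-05]), 'tool_pos': array([0.13780033, 0.50629682, 0.23881178]), 'tool_rot': array([-4.16312403e-01, -3.11359036e+00,  1.67997656e-03]), 'force': array([ 0.15890369,  0.10277811, -0.26230781]), 'torque': array([-0.02714579, -0.02625284,  0.00961321]), 'gripper_force': 0.0, 'width': 0.08568054718635511}
scene 470.98201408137425 470.98201408137425 318.7427276853093 198.70248617954238 [[0.7811, 0.6244, -0.0046], [0.493, -0.6211, -0.6093], [-0.3833, 0.4736, -0.7929]] [-0.44820712 -0.22265697  1.5268433 ]
top 504.42661443487293 504.42661443487293 320.7031725983023 206.77117976246276 [[0.0238, -0.9997, 0.0048], [-0.9869, -0.0242, -0.1593], [0.1593, -0.0009, -0.9872]] [-3.80154528e-04  5.64407434e-01  1.37079059e+00]
```

View pics/top0.png

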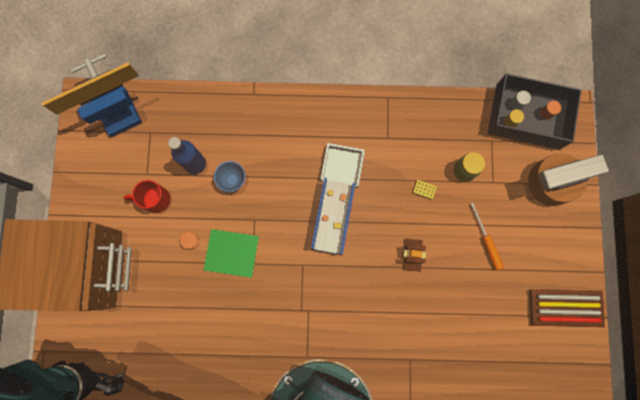

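View pics/scene0.png

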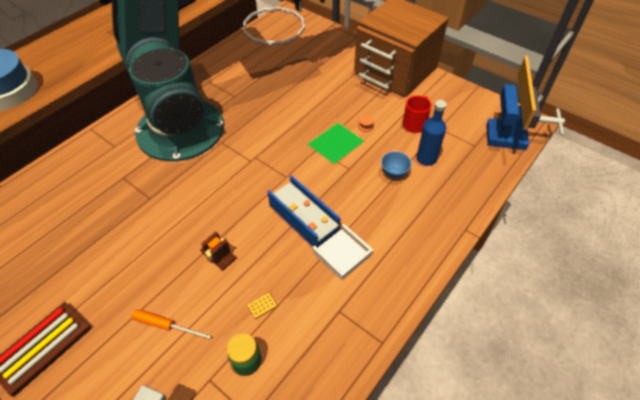

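The top picture shows the mat at (231,253), the bed at (333,215), the tray at (341,164), the rack with the scraper at (412,255) and the plate at (425,189). The screwdriver, jar, bowl, bottle and mug are well clear, and the spool is at (189,241). Next I'll take coarse poses from the top and scene cameras.

```bash
cat > h.py <<'E'
from station import ctrl
import cv2,numpy as np
from scipy.spatial.transform import Rotation as Ro
def cam(n):
    s=ctrl.observe(); im=ctrl.get_image(n)
    K=np.array([[im["fx"],0,im["cx"]],[0,im["fy"],im["cy"]],[0,0,1]])
    if n=="wrist":
        T=np.eye(4);T[:3,:3]=Ro.from_rotvec(s["tool_rot"]).as_matrix();T[:3,3]=s["tool_pos"]
        M=np.linalg.inv(T@np.array(im["tool_from_camera"])); R,t=M[:3,:3],M[:3,3]
    else: R,t=np.array(im["R"]),np.array(im["t"])
    return dict(K=K,R=R,t=t,f=im["frame"],s=s)
def w(c,uv,z):
    uv=np.atleast_2d(np.asarray(uv,float)); d=np.c_[uv,np.ones(len(uv))]@np.linalg.inv(c["K"]).T@c["R"]
    o=-c["R"].T@c["t"]; return o+d*((z-o[2])/d[:,2])[:,None]
def px(c,X):
    q=(np.atleast_2d(X)@c["R"].T+c["t"])@c["K"].T; return q[:,:2]/q[:,2:]
def rect(c,name,z,camn,i=0):
    r=ctrl.cut_out(camn,name)
    if not r: return None
    reg=r[i]["region"].astype(np.uint8)
    cs,_=cv2.findContours(reg,cv2.RETR_EXTERNAL,cv2.CHAIN_APPROX_NONE)
    k=max(cs,key=cv2.contourArea)[:,0]
    P=w(c,k,z)[:,:2]
    (x,y),(a,b),th=cv2.minAreaRect((P*1000).astype(np.float32))
    if a<b: a,b,th=b,a,th+90
    return dict(p=round(r[i]["p"],2),c=(round(x),round(y)),size=(round(a),round(b)),long=round((th+90)%180-90,1),n=len(r))
def move(tp,yaw,s=None,closing=None):
    """slide(cm), rotation(deg) to a tool-down pose at tp with tool x yaw (deg) in world"""
    s=s or ctrl.observe(); R=Ro.from_rotvec(s["tool_rot"]).as_matrix()
    T=(Ro.from_euler("z",yaw,degrees=True)*Ro.from_euler("x",180,degrees=True)).as_matrix()
    return np.round(R.T@(np.array(tp)-s["tool_pos"])*100,2).tolist(), np.round(Ro.from_matrix(R.T@T).as_rotvec(degrees=True),1).tolist()
E
python3 - <<'E'
from h import *
c=cam("top")
for n,z in [("mat",.003),("bed",.05),("rack",.06),("scraper",.064),("plate",.012),("chip0",.048),("chip1",.048),("chip2",.048),("chip3",.048),("spool",.032),("bowl",.05),("jar",.09),("screwdriver",.02)]:
    print(n,rect(c,n,z,"top"))
R=Ro.from_rotvec(c["s"]["tool_rot"]).as_matrix(); print(R.round(3)); print(ctrl.get_image("wrist")["tool_from_camera"])
print("tray",w(c,[[326,145],[363,149],[357,186],[320,181]],.03).round(3).tolist())
E
```

```text
mat {'p': 0.56, 'c': (433, 266), 'size': (142, 123), 'long': 83.9, 'n': 1}
bed {'p': 0.81, 'c': (590, -29), 'size': (308, 109), 'long': -8.7, 'n': 1}
rack {'p': 0.71, 'c': (411, -243), 'size': (58, 37), 'long': 85.7, 'n': 1}
scraper {'p': 0.65, 'c': (439, -243), 'size': (63, 19), 'long': 88.0, 'n': 1}
plate {'p': 0.75, 'c': (629, -285), 'size': (58, 40), 'long': 70.8, 'n': 1}
chip0 {'p': 0.36, 'c': (594, -48), 'size': (16, 10), 'long': -43.3, 'n': 1}
chip1 {'p': 0.36, 'c': (594, -48), 'size': (16, 10), 'long': -43.3, 'n': 1}
chip2 {'p': 0.36, 'c': (594, -48), 'size': (16, 10), 'long': -43.3, 'n': 1}
chip3 {'p': 0.36, 'c': (594, -48), 'size': (16, 10), 'long': -43.3, 'n': 1}
spool {'p': 0.66, 'c': (462, 380), 'size': (51, 42), 'long': -88.6, 'n': 2}
bowl {'p': 0.88, 'c': (645, 274), 'size': (87, 85), 'long': 2.7, 'n': 2}
jar {'p': 0.65, 'c': (680, -393), 'size': (91, 64), 'long': -44.4, 'n': 2}
screwdriver {'p': 0.57, 'c': (497, -456), 'size': (194, 26), 'long': 21.0, 'n': 1}
[[-0.965  0.263 -0.   ]
 [ 0.263  0.965 -0.001]
 [ 0.    -0.001 -1.   ]]
[[ 9.74378417e-04 -9.57537490e-01 -2.88307137e-01  7.37079600e-02]
 [ 9.99999445e-01  8.17524314e-04  6.64457003e-04 -6.34028918e-04]
 [-4.00544396e-04 -2.88307624e-01  9.57537756e-01 -1.33637320e-01]
 [ 0.00000000e+00  0.00000000e+00  0.00000000e+00  1.00000000e+00]]
tray [[0.748, 0.002, 0.03], [0.739, -0.105, 0.03], [0.629, -0.089, 0.03], [0.641, 0.017, 0.03]]
```

Request:
apply_moves(moves=[{"slide":[-29,-15.5,-2],"rotation":[0,0,-15.3],"gripper":1},{"slide":[-29,-15.5,-2],"rotation":[0,0,-15.3],"gripper":1},{"slide":[-29,-15.5,-2],"rotation":[0,0,-15.3],"gripper":1},{"slide":[-29,-15.5,-2],"rotation":[0,0,-15.3],"gripper":1},{"slide":[-29,-15.5,-2],"rotation":[0,0,-15.3],"gripper":1},{"slide":[-29,-15.5,-2],"rotation":[0,0,-15.3],"gripper":1},{"slide":[-29,-15.5,-2],"rotation":[0,0,-15.3],"gripper":1},{"slide":[-29,-15.5,-2],"rotation":[0,0,-15.3],"gripper":1}])

```text
time_s: 1.52
tool_pos: [0.3746, 0.2824, 0.2594]
tool_rot: [-0.002, 3.141, 0.0]
force: [0.9, 0.9, -0.8]
width: 0.0852
gripper_force: 0.0
```

Request:
apply_moves(moves=[{"slide":[-15.5,-29,0],"rotation":[0,0,0],"gripper":1},{"slide":[-15.5,-29,0],"rotation":[0,0,0],"gripper":1},{"slide":[-15.5,-29,0],"rotation":[0,0,0],"gripper":1},{"slide":[-15.5,-29,0],"rotation":[0,0,0],"gripper":1},{"slide":[-15.5,-29,0],"rotation":[0,0,0],"gripper":1},{"slide":[-15.5,-29,0],"rotation":[0,0,0],"gripper":1},{"slide":[-15.5,-29,0],"rotation":[0,0,0],"gripper":1},{"slide":[-15.5,-29,0],"rotation":[0,0,0],"gripper":1}])

```text
time_s: 2.18
tool_pos: [0.5296, -0.0082, 0.259]
tool_rot: [-0.001, 3.141, -0.0]
force: [0.5, 0.6, -0.3]
width: 0.0854
gripper_force: 0.0
```

```bash
python3 - <<'E'
from h import *
c=cam("wrist"); s=c["s"]; cv2.imwrite("pics/w1.png",c["f"]); print(s["time_s"],s["tool_pos"],s["tool_rot"],s["joints"].round(2),c["K"])
import pickle; pickle.dump({k:c[k] for k in("K","R","t")},open("w1.pkl","wb"))
for n in ["chip0","chip1","chip2","chip3"]: print(n,rect(c,n,.048,"wrist"))
print(rect(c,"bed",.068,"wrist"))
E
```

```text
2.1833 [ 0.52959714 -0.00819526  0.25901841] [-7.51988459e-04  3.14129955e+00 -2.36300159e-04] [-0.17  0.27  0.01  1.31 -0.   -0.17] [[284.60068646   0.         319.36783908]
 [  0.         284.60068646 199.53963844]
 [  0.           0.           1.        ]]
chip0 {'p': 0.66, 'c': (591, -48), 'size': (21, 14), 'long': -16.8, 'n': 4}
chip1 {'p': 0.66, 'c': (591, -48), 'size': (21, 14), 'long': -16.8, 'n': 4}
chip2 {'p': 0.66, 'c': (591, -48), 'size': (21, 14), 'long': -16.8, 'n': 4}
chip3 {'p': 0.66, 'c': (591, -48), 'size': (21, 14), 'long': -16.8, 'n': 4}
{'p': 0.57, 'c': (577, -29), 'size': (278, 98), 'long': -8.9, 'n': 1}
```

View pics/w1.png

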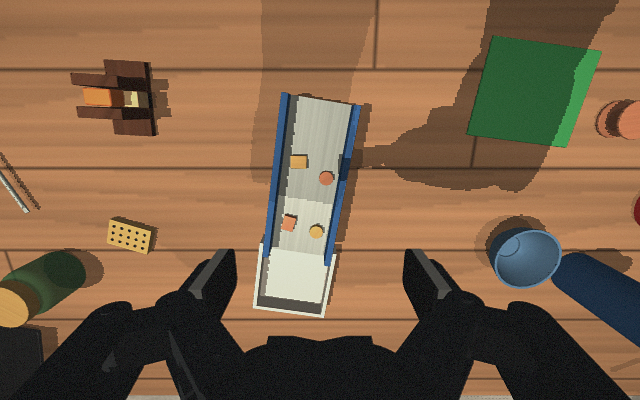

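The wrist picture shows the bed's rails running from (286,94)/(358,105) to about (270,243)/(328,265), with the tray below. The offcuts are at (299,162), (326,178), (289,222) and (316,231); the rack with the scraper is at (112,98), the plate at (131,235) and the mat at (533,90). Next I'll measure the bed and plate from this picture and go over the rack.

```bash
python3 - <<'E'
import pickle
from h import *
c=pickle.load(open("w1.pkl","rb")); f=cv2.imread("pics/w1.png"); hsv=cv2.cvtColor(f,cv2.COLOR_BGR2HSV)
m=cv2.inRange(hsv,(100,130,60),(125,255,255)); m[:, :250]=0; m[:,375:]=0; m[275:]=0
n,l,st,ce=cv2.connectedComponentsWithStats(m)
for i in range(1,n):
    if st[i,4]<150: continue
    k=np.argwhere(l==i)[:,::-1]; P=w(c,k,.068)[:,:2]*1000
    print(st[i],cv2.minAreaRect(P.astype(np.float32)))
    # outer edge line: per row extreme
    for side in (min,max):
        E=[]
        for v in range(st[i,1]+8,st[i,1]+st[i,3]-8): 
            us=k[k[:,1]==v][:,0]
            if len(us): E.append((side(us)+(0 if side is min else 1),v))
        Q=w(c,E,.068)[:,:2]*1000; a=cv2.fitLine(Q.astype(np.float32),cv2.DIST_HUBER,0,.01,.01).ravel()
        print(side.__name__,"ang",np.degrees(np.arctan2(a[1],a[0])).round(2),"y at x=540:",a[3]+a[1]/a[0]*(540-a[2]))
for k in [(286,94),(358,105)]: print(w(c,k,.068))
print("bedfloor near corners",w(c,[[299,96],[350,104]],.04).round(4).tolist())
m=cv2.inRange(hsv,(18,80,110),(35,255,255)); m[:,:100]=0;m[:,165:]=0;m[:205]=0;m[262:]=0
print("plate",cv2.minAreaRect((w(c,np.argwhere(m)[:,::-1],.012)[:,:2]*1000).astype(np.float32)))
E
```

```text
[ 263   92   25  165 1046] ((531.3057861328125, -61.50584411621094), (7.49335241317749, 197.53485107421875), 80.8117446899414)
min ang -9.12 y at x=540: -66.05293
max ang -9.06 y at x=540: -58.640823
[ 324  105   37  161 1197] ((543.7701416015625, 15.523187637329102), (9.720357894897461, 197.50411987304688), 80.86024475097656)
min ang -9.17 y at x=540: 11.868462
max ang -9.18 y at x=540: 21.453764
[[ 0.4355122 -0.0444348  0.068    ]]
[[0.44658791 0.03317382 0.068     ]]
bedfloor near corners [[0.4359, -0.0324, 0.04], [0.4447, 0.0274, 0.04]]
plate ((627.171875, -286.12939453125), (58.94587326049805, 39.24407958984375), 71.5219497680664)
```

Request:
apply_moves(moves=[{"slide":[10,-23.5,6],"rotation":[0,0,0],"gripper":1},{"slide":[10,-23.5,6],"rotation":[0,0,0],"gripper":1},{"slide":[10,-23.5,6],"rotation":[0,0,0],"gripper":1},{"slide":[10,-23.5,6],"rotation":[0,0,0],"gripper":1},{"slide":[10,-23.5,6],"rotation":[0,0,0],"gripper":1},{"slide":[10,-23.5,6],"rotation":[0,0,0],"gripper":1},{"slide":[10,-23.5,6],"rotation":[0,0,0],"gripper":1},{"slide":[10,-23.5,6],"rotation":[0,0,0],"gripper":1}])

```text
time_s: 3.15
tool_pos: [0.428, -0.2419, 0.1985]
tool_rot: [-0.001, -3.141, -0.0]
force: [-1.1, 0.1, 0.3]
width: 0.0854
gripper_force: 0.0
```

```bash
python3 - <<'E'
from h import *
c=cam("wrist"); s=c["s"]; print(s["time_s"],s["tool_pos"],s["tool_rot"])
g=cv2.resize(c["f"][60:340,160:480],None,fx=2,fy=2,interpolation=cv2.INTER_CUBIC); cv2.imwrite("pics/w2.png",g); cv2.imwrite("w2.png",c["f"])
import pickle; pickle.dump({k:c[k] for k in("K","R","t")},open("w2.pkl","wb"))
print(rect(c,"scraper",.064,"wrist"),rect(c,"rack",.064,"wrist"))
E
```

```text
3.15 [ 0.42798954 -0.24186948  0.19848902] [-1.35385561e-03 -3.14083694e+00 -3.78108051e-04]
{'p': 0.7, 'c': (406, -250), 'size': (49, 41), 'long': 86.9, 'n': 2} {'p': 0.91, 'c': (406, -250), 'size': (50, 41), 'long': 86.9, 'n': 1}
```

View pics/w2.png

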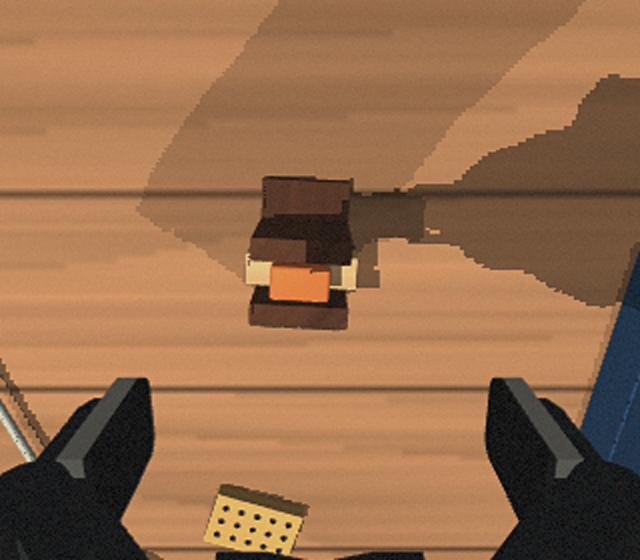

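The crop (scale 2, offset (160,60)) shows the orange handle top at (270–330, 265–302), and the pale blade ends sticking out at (247–271, 255–287) and (340–357, 259–290). The plate is at (255,520). Next: the scraper's pose from the handle top and the blade ends.

```bash
python3 - <<'E'
import pickle
from h import *
c=pickle.load(open("w2.pkl","rb")); f=cv2.imread("w2.png"); hsv=cv2.cvtColor(f,cv2.COLOR_BGR2HSV)
m=cv2.inRange(hsv,(5,150,180),(14,255,255)); m[:185]=0;m[218:]=0;m[:,:280]=0;m[:,340:]=0
k=np.argwhere(m)[:,::-1]; print(len(k),k.min(0),k.max(0))
print("handle z.064",cv2.minAreaRect((w(c,k,.064)[:,:2]*1000).astype(np.float32)), (w(c,k,.064)[:,:2]*1000).mean(0))
q=lambda a:np.array(a)/2+[160,60]
print("blade ends z.04",w(c,q([[247,255],[247,287],[357,259],[357,290]]),.04).round(4).tolist())
print("cheeks z.064",w(c,q([[250,240],[350,330],[249,303],[348,303],[249,327],[347,330]]),.064).round(4).tolist())
E
```

```text
459 [295 193] [324 210]
handle z.064 ((437.1302490234375, -252.20895385742188), (28.581884384155273, 16.679677963256836), 86.49501037597656) [ 437.15135131 -252.59534987]
blade ends z.04 [[0.4287, -0.2801, 0.04], [0.4464, -0.2808, 0.04], [0.4309, -0.2219, 0.04], [0.4481, -0.2215, 0.04]]
cheeks z.064 [[0.4151, -0.2753, 0.064], [0.4617, -0.2264, 0.064], [0.4472, -0.2769, 0.064], [0.4472, -0.2276, 0.064], [0.46, -0.2774, 0.064], [0.4617, -0.2279, 0.064]]
```

Request:
apply_moves(moves=[{"slide":[-1,-0.9,4],"rotation":[0,0,2.5],"gripper":1},{"slide":[-1,-0.9,8],"rotation":[0,0,2.5],"gripper":1},{"slide":[-1,-0.9,11],"rotation":[0,0,2.5],"gripper":1},{"slide":[-1,-0.9,13.5],"rotation":[0,0,2.5],"gripper":1},{"slide":[-1,-0.9,15.5],"rotation":[0,0,2.5],"gripper":1},{"slide":[-1,-0.9,17],"rotation":[0,0,2.5],"gripper":1},{"slide":[-1,-0.9,18],"rotation":[0,0,2.5],"gripper":1},{"slide":[-1,-0.9,18],"rotation":[0,0,2.5],"gripper":1}])

```text
time_s: 3.97
tool_pos: [0.4393, -0.2476, 0.0177]
tool_rot: [-0.063, -3.139, -0.002]
force: [-0.4, 0.1, 0.5]
width: 0.0855
gripper_force: 0.0
```

Request:
apply_moves(moves=[{"slide":[0,0,0],"rotation":[0,0,0],"gripper":0.5},{"slide":[0,0,0],"rotation":[0,0,0],"gripper":0.5},{"slide":[0,0,0],"rotation":[0,0,0],"gripper":0.5},{"slide":[0,0,0],"rotation":[0,0,0],"gripper":0.5},{"slide":[0,0,0],"rotation":[0,0,0],"gripper":0.5},{"slide":[0,0,0],"rotation":[0,0,0],"gripper":0.5},{"slide":[0,0,-1],"rotation":[0,0,0],"gripper":0.5},{"slide":[0,0,-2],"rotation":[0,0,0],"gripper":0.5}])

```text
time_s: 4.63
tool_pos: [0.4393, -0.2495, 0.0399]
tool_rot: [0.066, 3.141, -0.0]
force: [-0.1, 0.2, -1.5]
width: 0.0587
gripper_force: 65.1
```

Request:
apply_moves(moves=[{"slide":[0,0,-4],"rotation":[0,0,0],"gripper":0.5},{"slide":[0,0,-8],"rotation":[0,0,0],"gripper":0.5},{"slide":[0.1,2,-10],"rotation":[0,0,0],"gripper":0.5},{"slide":[0.3,6,-10],"rotation":[0,0,0],"gripper":0.5},{"slide":[0.5,10,-10],"rotation":[0,0,0],"gripper":0.5},{"slide":[0.7,14,-10],"rotation":[0,0,0],"gripper":0.5},{"slide":[0.9,18,-10],"rotation":[0,0,0],"gripper":0.5},{"slide":[1.1,22,-10],"rotation":[0,0,0],"gripper":0.5}])

```text
time_s: 5.3
tool_pos: [0.4372, -0.0276, 0.14]
tool_rot: [0.067, 3.139, -0.0]
force: [1.1, 0.1, -0.5]
width: 0.059
gripper_force: 68.5
```

Request:
apply_moves(moves=[{"slide":[0.2,4,0],"rotation":[0,0,0],"gripper":0.5},{"slide":[0.4,8,0],"rotation":[0,0,0],"gripper":0.5},{"slide":[0.6,12,0],"rotation":[0,0,0],"gripper":0.5},{"slide":[0.8,16,0],"rotation":[0,0,0],"gripper":0.5},{"slide":[1,20,0],"rotation":[0,0,0],"gripper":0.5},{"slide":[1.2,24,0],"rotation":[0,0,0],"gripper":0.5},{"slide":[1.3,27,1],"rotation":[0,0,0],"gripper":0.5},{"slide":[1.3,29,3],"rotation":[0,0,0],"gripper":0.5}])

```text
time_s: 5.97
tool_pos: [0.4375, 0.2645, 0.1111]
tool_rot: [0.063, 3.136, 0.004]
force: [0.2, -0.8, -2.3]
width: 0.0589
gripper_force: 68.6
```

```bash
python3 - <<'E'
from h import *
c=cam("wrist"); s=c["s"]; print(s["time_s"],s["tool_pos"],s["tool_rot"],s["width"])
cv2.imwrite("pics/w3.png",c["f"])
c2=cam("top"); print("mat",rect(c2,"mat",.003,"top"), w(c,[[492,36]],.003)*0)
import pickle
d=pickle.load(open("w1.pkl","rb")); P=w(d,[[492,36],[601,50],[567,147],[467,134]],.003); print(P.round(3).tolist(),P.mean(0))
E
```

```text
5.9667 [0.43753561 0.26454108 0.11114366] [0.06262407 3.1363699  0.00385517] 0.058882090659390554
mat {'p': 0.67, 'c': (431, 243), 'size': (120, 94), 'long': -6.6, 'n': 1} [[0. 0. 0.]]
[[0.365, 0.202, 0.003], [0.38, 0.339, 0.003], [0.498, 0.327, 0.003], [0.481, 0.189, 0.003]] [0.43106836 0.26419204 0.003     ]
```

View pics/w3.png

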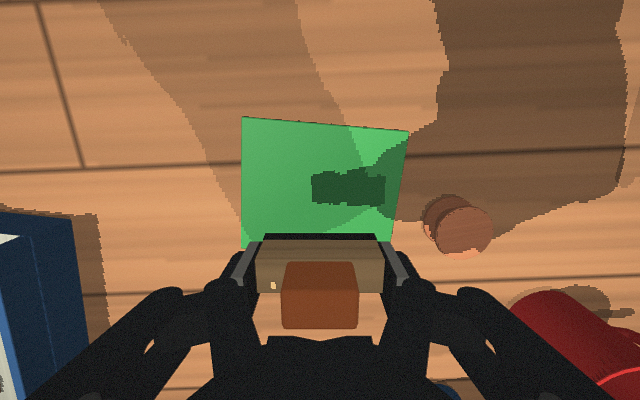

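The scraper is held upright and square between the fingers over the mat (mat at (243–408, 117–248)), with the spool clear at (460,225). Lowering it now.

Request:
apply_moves(moves=[{"slide":[0,0,3],"rotation":[0,0,0],"gripper":0.5},{"slide":[0,0,6],"rotation":[0,0,0],"gripper":0.5},{"slide":[0,0,8],"rotation":[0,0,0],"gripper":0.5},{"slide":[0,0,9],"rotation":[0,0,0],"gripper":0.5},{"slide":[0,0,9.5],"rotation":[0,0,0],"gripper":0.5},{"slide":[0,0,9.8],"rotation":[0,0,0],"gripper":0.5},{"slide":[0,0,9.9],"rotation":[0,0,0],"gripper":0.5},{"slide":[0,0,9.9],"rotation":[0,0,0],"gripper":0.5}])

```text
time_s: 6.78
tool_pos: [0.4367, 0.2599, 0.0133]
tool_rot: [0.068, 3.139, -0.0]
force: [-16.2, -8.5, 48.1]
width: 0.059
gripper_force: 74.0
```

Request:
apply_moves(moves=[{"slide":[0,0,-0.1],"rotation":[0,0,0],"gripper":0.5},{"slide":[0,0,-0.15],"rotation":[0,0,0],"gripper":0.5},{"slide":[0,0,-0.15],"rotation":[0,0,0],"gripper":0.5},{"slide":[0,0,-0.15],"rotation":[0,0,0],"gripper":0.75},{"slide":[0,0,-0.15],"rotation":[0,0,0],"gripper":1},{"slide":[0,0,-0.15],"rotation":[0,0,0],"gripper":1},{"slide":[0,0,-0.15],"rotation":[0,0,0],"gripper":1},{"slide":[0,0,-0.15],"rotation":[0,0,0],"gripper":1}])

```text
time_s: 7.45
tool_pos: [0.4369, 0.2608, 0.0116]
tool_rot: [0.067, 3.141, 0.0]
force: [-0.9, -0.1, -0.3]
width: 0.0854
gripper_force: 0.0
```

Request:
apply_moves(moves=[{"slide":[0,0,-1],"rotation":[0,0,0],"gripper":1},{"slide":[0,0,-3],"rotation":[0,0,0],"gripper":1},{"slide":[0,0,-6],"rotation":[0,0,0],"gripper":1},{"slide":[0,0,-9],"rotation":[0,0,0],"gripper":1},{"slide":[0,0,-12],"rotation":[0,0,0],"gripper":1},{"slide":[0,0,-14],"rotation":[0,0,-7],"gripper":1},{"slide":[0,0,-14],"rotation":[0,0,-14],"gripper":1},{"slide":[0,0,-14],"rotation":[0,0,-21],"gripper":1}])

```text
time_s: 8.12
tool_pos: [0.4375, 0.2611, 0.1528]
tool_rot: [-0.516, 3.097, 0.001]
force: [0.8, 0.5, -0.4]
width: 0.0857
gripper_force: 0.0
```

```bash
python3 - <<'E'
from h import *
c=cam("wrist"); s=c["s"]; print(s["time_s"],s["tool_pos"],s["tool_rot"],s["width"])
cv2.imwrite("w4.png",c["f"])
import pickle; pickle.dump({k:c[k] for k in("K","R","t")},open("w4.pkl","wb"))
cv2.imwrite("pics/w4.png",c["f"])
hsv=cv2.cvtColor(c["f"],cv2.COLOR_BGR2HSV)
print(rect(c,"scraper",.057,"wrist"))
m=cv2.inRange(hsv,(5,150,170),(14,255,255)); n,l,st,ce=cv2.connectedComponentsWithStats(m)
for i in range(1,n):
    if st[i,4]>100: print(st[i],ce[i], cv2.minAreaRect((w(c,np.argwhere(l==i)[:,::-1],.057)[:,:2]*1000).astype(np.float32)))
E
```

```text
8.1167 [0.43745657 0.26106053 0.15279277] [-5.15879498e-01  3.09653379e+00  8.28739571e-04] 0.08568351931797273
{'p': 0.62, 'c': (429, 258), 'size': (54, 30), 'long': 88.0, 'n': 2}
[303 187  35  15 276] [317.54347826 195.52898551] ((428.4183044433594, 258.25689697265625), (12.176609992980957, 28.655899047851562), 18.95035743713379)
```

View pics/w4.png

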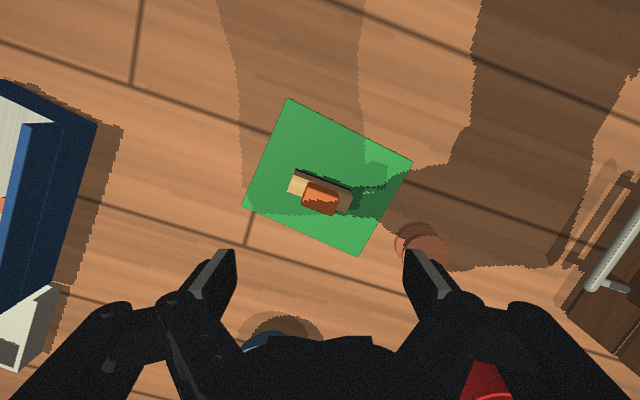

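The scraper stands upright on the mat with its handle at (319,197); the spool at (420,245) is clear. Turning the tool to grip across the handle's thickness, then a refined look.

Request:
apply_moves(moves=[{"slide":[0,0,0],"rotation":[0,0,-7],"gripper":1},{"slide":[0,0,0],"rotation":[0,0,-14],"gripper":1},{"slide":[0,0,0],"rotation":[0,0,-21],"gripper":1},{"slide":[0,0,0],"rotation":[0,0,-28],"gripper":1},{"slide":[0,0,0],"rotation":[0,0,-35],"gripper":1},{"slide":[0,0,0],"rotation":[0,0,-42],"gripper":1},{"slide":[0,0,0],"rotation":[0,0,-49],"gripper":1},{"slide":[0,0,0],"rotation":[0,0,-56],"gripper":1}])

```text
time_s: 8.88
tool_pos: [0.4366, 0.2607, 0.1511]
tool_rot: [1.904, -2.498, -0.0]
force: [0.4, 0.6, 0.8]
width: 0.0855
gripper_force: 0.0
```

Request:
apply_moves(moves=[{"slide":[0,0,0],"rotation":[0,0,-7],"gripper":1},{"slide":[0,0,0],"rotation":[0,0,-13],"gripper":1},{"slide":[0,0,1],"rotation":[0,0,-13],"gripper":1},{"slide":[0,0,2],"rotation":[0,0,-13],"gripper":1},{"slide":[0,0,2],"rotation":[0,0,-13],"gripper":1},{"slide":[0,0,2],"rotation":[0,0,-13],"gripper":1},{"slide":[0,0,2],"rotation":[0,0,-13],"gripper":1},{"slide":[0,0,2],"rotation":[0,0,-13],"gripper":1}])

```text
time_s: 9.55
tool_pos: [0.437, 0.2609, 0.1319]
tool_rot: [-2.172, 2.269, -0.0]
force: [0.6, -0.1, 0.5]
width: 0.0859
gripper_force: 0.0
```

```bash
python3 - <<'E'
from h import *
c=cam("wrist"); s=c["s"]; print(s["time_s"],s["tool_pos"],s["tool_rot"],s["joints"].round(2))
cv2.imwrite("w5.png",c["f"]); import pickle; pickle.dump({k:c[k] for k in("K","R","t")},open("w5.pkl","wb"))
u,v=px(c,[.435,.26,.057])[0]; u,v=int(u),int(v); print(u,v)
g=cv2.resize(c["f"][v-50:v+50,u-60:u+60],None,fx=5,fy=5,interpolation=cv2.INTER_CUBIC); cv2.imwrite("pics/w5.png",g)
print(rect(c,"scraper",.057,"wrist"))
E
```

```text
9.55 [0.43702261 0.26086627 0.13192082] [-2.17210886e+00  2.26908792e+00 -3.18626431e-04] [ 0.38  0.29 -0.31  0.97 -0.   -1.15]
321 212
{'p': 0.69, 'c': (435, 250), 'size': (57, 18), 'long': 88.3, 'n': 1}
```

View pics/w5.png

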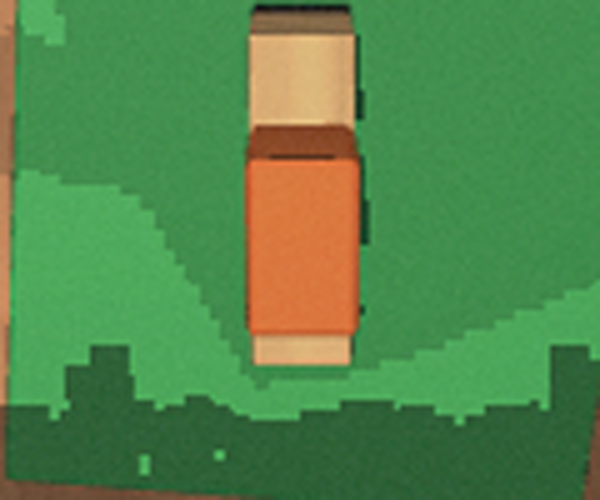

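The handle top is at crop (248–359, 159–332), so the scraper is upright, centred at about x 0.4345, y 0.2605 and square to the tool. Going down to grip the handle.

Request:
apply_moves(moves=[{"slide":[0,0.25,3],"rotation":[0,0,0],"gripper":1},{"slide":[0,0.25,6],"rotation":[0,0,0],"gripper":1},{"slide":[0,0.25,8],"rotation":[0,0,0],"gripper":1},{"slide":[0,0.25,9],"rotation":[0,0,0],"gripper":1},{"slide":[0,0.25,9.6],"rotation":[0,0,0],"gripper":1},{"slide":[0,0.25,9.9],"rotation":[0,0,0],"gripper":1},{"slide":[0,0.25,9.9],"rotation":[0,0,0],"gripper":1},{"slide":[0,0.25,9.9],"rotation":[0,0,0],"gripper":0.1}])

```text
time_s: 10.32
tool_pos: [0.4347, 0.2611, 0.0331]
tool_rot: [-2.173, 2.267, -0.001]
force: [0.2, 0.3, 0.9]
width: 0.0753
gripper_force: 0.0
```

Request:
apply_moves(moves=[{"slide":[0,0,0],"rotation":[0,0,0],"gripper":0.1},{"slide":[0,0,0],"rotation":[0,0,0],"gripper":0.1},{"slide":[0,0,0],"rotation":[0,0,0],"gripper":0.1},{"slide":[0,0,0],"rotation":[0,0,0],"gripper":0.1},{"slide":[0,0,0],"rotation":[0,0,0],"gripper":0.1},{"slide":[0,0,0],"rotation":[0,0,0],"gripper":0.1},{"slide":[0,0,0],"rotation":[0,0,0],"gripper":0.1},{"slide":[0,0,-0.5],"rotation":[0,0,0],"gripper":0.1}])

```text
time_s: 10.98
tool_pos: [0.4338, 0.2607, 0.037]
tool_rot: [2.173, -2.267, -0.001]
force: [-0.4, 0.3, -2.0]
width: 0.0175
gripper_force: 62.2
```

Request:
apply_moves(moves=[{"slide":[0,0,-4],"rotation":[0,0,0],"gripper":0.1},{"slide":[0,0,-8],"rotation":[0,0,0],"gripper":0.1},{"slide":[2,-0.3,-10],"rotation":[0,0,6.6],"gripper":0.1},{"slide":[6,-0.7,-10],"rotation":[0,0,6.6],"gripper":0.1},{"slide":[10,-1.1,-10],"rotation":[0,0,6.6],"gripper":0.1},{"slide":[14,-1.6,-10],"rotation":[0,0,6.6],"gripper":0.1},{"slide":[18,-2,-10],"rotation":[0,0,6.6],"gripper":0.1},{"slide":[20,-2.3,-10],"rotation":[0,0,6.6],"gripper":0.1}])

```text
time_s: 11.65
tool_pos: [0.4484, 0.0569, 0.1378]
tool_rot: [2.037, -2.391, 0.001]
force: [0.4, 1.0, -1.3]
width: 0.0171
gripper_force: 62.2
```

```bash
python3 - <<'E'
from h import *
s=ctrl.observe(); print(s["tool_pos"],s["tool_rot"]); print(move([.4525,-.008,.115],260.9,s))
# chips in bed frame from w1
import pickle
c=pickle.load(open("w1.pkl","rb")); P=w(c,[[299,162],[326,178],[289,222],[316,231]],.046)[:,:2]-[.5375,-.0215]
a=np.radians(-9.1); print((P@np.array([[np.cos(a),-np.sin(a)],[np.sin(a),np.cos(a)]])*1000).round())
E
```

```text
[0.44838459 0.05687441 0.13777054] [ 2.03728508e+00 -2.39071564e+00  7.95804864e-04]
([6.34, -1.44, 2.28], [-0.0, -0.0, -0.0])
[[-23. -16.]
 [ -9.  20.]
 [ 57. -18.]
 [ 64.  19.]]
```

Request:
apply_moves(moves=[{"slide":[3.5,-0.8,1],"rotation":[0,0,0],"gripper":0.1},{"slide":[6.3,-1.4,2.3],"rotation":[0,0,0],"gripper":0.1},{"slide":[6.3,-1.4,2.3],"rotation":[0,0,0],"gripper":0.1},{"slide":[6.3,-1.4,2.3],"rotation":[0,0,0],"gripper":0.1},{"slide":[6.3,-1.4,2.3],"rotation":[0,0,0],"gripper":0.1},{"slide":[6.3,-1.4,2.3],"rotation":[0,0,0],"gripper":0.1},{"slide":[6.3,-1.4,2.3],"rotation":[0,0,0],"gripper":0.1},{"slide":[6.3,-1.4,2.3],"rotation":[0,0,0],"gripper":0.1}])

```text
time_s: 12.32
tool_pos: [0.4528, -0.0036, 0.1148]
tool_rot: [-2.041, 2.388, -0.0]
force: [0.1, -0.5, -1.7]
width: 0.017
gripper_force: 62.1
```

```bash
python3 - <<'E'
from h import *
c=cam("wrist"); s=c["s"]; print(s["time_s"],s["tool_pos"],s["tool_rot"])
cv2.imwrite("w6.png",c["f"]); import pickle; pickle.dump({k:c[k] for k in("K","R","t")},open("w6.pkl","wb"))
a=np.radians(-9.1);ex=np.array([np.cos(a),np.sin(a),0]);ey=np.array([-np.sin(a),np.cos(a),0])
o=np.array([.5375,-.0215,0])
g=c["f"].copy()
for sy in(-44,-36,36,44):
    q=px(c,[o+ex*x/1000+ey*sy/1000+[0,0,.068] for x in(-100,100)]); cv2.line(g,*[tuple(int(round(t)) for t in k) for k in q],(0,255,255),1)
p=s["tool_pos"]; print("tool in bed",(p-o)@ex*1000,(p-o)@ey*1000)
cv2.imwrite("pics/w6.png",np.hstack([c["f"],g])[:,:] if 0 else cv2.resize(g,(800,500)))
E
```

```text
12.3167 [ 0.45284535 -0.00356756  0.11477269] [-2.04118006e+00  2.38771980e+00 -4.87472981e-04]
tool in bed -86.42532586909122 4.317921841248266
```

View pics/w6.png

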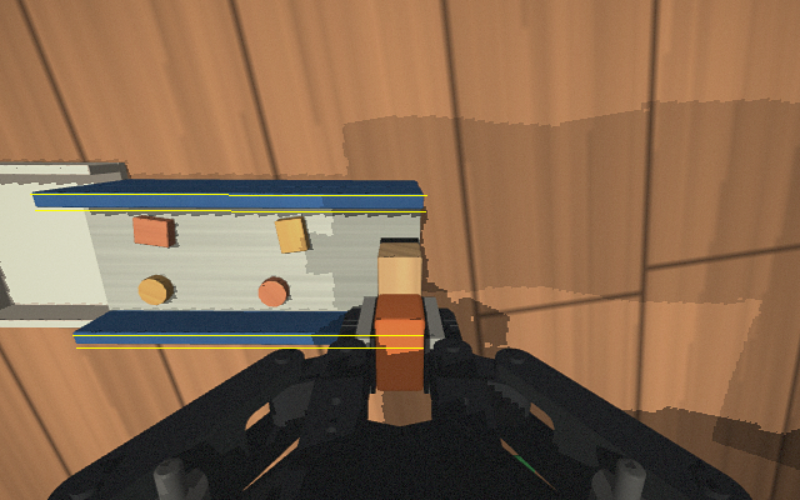

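The overlay matches: the yellow predicted rail-top edges fall on the rails within about a pixel, the four offcuts at (153,232), (292,235), (155,290) and (273,292) are ahead of the blade, and the blade's −y end shows at (400,257). The tool is 4 mm off towards +y, so I'll shift it and check the blade end against the bed.

Request:
apply_moves(moves=[{"slide":[0.4,0,0.5],"rotation":[0,0,0],"gripper":0.1},{"slide":[0.4,0,0.8],"rotation":[0,0,0],"gripper":0.1},{"slide":[0.4,0,0.8],"rotation":[0,0,0],"gripper":0.1},{"slide":[0.4,0,0.8],"rotation":[0,0,0],"gripper":0.1},{"slide":[0.4,0,0.8],"rotation":[0,0,0],"gripper":0.1},{"slide":[0.4,0,0.8],"rotation":[0,0,0],"gripper":0.1},{"slide":[0.4,0,0.8],"rotation":[0,0,0],"gripper":0.1},{"slide":[0.4,0,0.8],"rotation":[0,0,0],"gripper":0.1}])

```text
time_s: 13.03
tool_pos: [0.4522, -0.0083, 0.1066]
tool_rot: [-2.04, 2.389, -0.0]
force: [0.7, 0.4, -1.8]
width: 0.0174
gripper_force: 62.1
```

```bash
python3 - <<'E'
from h import *
import pickle
a=np.radians(-9.1);ex=np.array([np.cos(a),np.sin(a),0]);ey=np.array([-np.sin(a),np.cos(a),0]);o=np.array([.5375,-.0215,0])
c=pickle.load(open("w6.pkl","rb"))
for q,z in [((400/1.25,257/1.25),.1148),((400/1.25,242/1.25),.087)]:
    P=w(c,q,z)[0]; print("blade end",(P-o)@ex*1000,(P-o)@ey*1000)
s=ctrl.observe(); p=s["tool_pos"]; print(p,"tool in bed",(p-o)@ex*1000,(p-o)@ey*1000)
E
```

```text
blade end -86.8430463842279 -26.49853332150875
blade end -86.93535242950641 -24.84927905606753
[ 0.45218546 -0.0082734   0.10657771] tool in bed -86.3326481216804 -0.43305816203222447
```

Request:
apply_moves(moves=[{"slide":[0,0,1.5],"rotation":[0,0,0],"gripper":0.1},{"slide":[0,0,2.5],"rotation":[0,0,0],"gripper":0.1},{"slide":[0,0,3.1],"rotation":[0,0,0],"gripper":0.1},{"slide":[0,0,3.4],"rotation":[0,0,0],"gripper":0.1},{"slide":[0,0,3.4],"rotation":[0,0,0],"gripper":0.1},{"slide":[0,0,3.4],"rotation":[0,0,0],"gripper":0.1},{"slide":[0,0,3.4],"rotation":[0,0,0],"gripper":0.1},{"slide":[0,0,3.4],"rotation":[0,0,0],"gripper":0.1}])

```text
time_s: 13.7
tool_pos: [0.4524, -0.0083, 0.0729]
tool_rot: [-2.039, 2.389, -0.001]
force: [0.3, 0.3, -0.7]
width: 0.0171
gripper_force: 62.1
```

Request:
apply_moves(moves=[{"slide":[0,-1.5,0],"rotation":[0,0,0],"gripper":0.1},{"slide":[0,-3,0],"rotation":[0,0,0],"gripper":0.1},{"slide":[0,-4.5,0],"rotation":[0,0,0],"gripper":0.1},{"slide":[0,-6,0],"rotation":[0,0,0],"gripper":0.1},{"slide":[0,-7.2,0],"rotation":[0,0,0],"gripper":0.1},{"slide":[0,-8.4,0],"rotation":[0,0,0],"gripper":0.1},{"slide":[0,-9.6,0],"rotation":[0,0,0],"gripper":0.1},{"slide":[0,-10.8,0],"rotation":[0,0,0],"gripper":0.1}])

```text
time_s: 14.37
tool_pos: [0.5594, -0.0253, 0.0727]
tool_rot: [-2.04, 2.389, -0.0]
force: [0.2, -0.3, -2.1]
width: 0.0168
gripper_force: 62.1
```

Request:
apply_moves(moves=[{"slide":[0,-1.2,0],"rotation":[0,0,0],"gripper":0.1},{"slide":[0,-2.4,0],"rotation":[0,0,0],"gripper":0.1},{"slide":[0,-3.6,0],"rotation":[0,0,0],"gripper":0.1},{"slide":[0,-4.8,0],"rotation":[0,0,0],"gripper":0.1},{"slide":[0,-6,0],"rotation":[0,0,0],"gripper":0.1},{"slide":[0,-7,0],"rotation":[0,0,0],"gripper":0.1},{"slide":[0,-7.8,0],"rotation":[0,0,0],"gripper":0.1},{"slide":[0,-7.8,0],"rotation":[0,0,0],"gripper":0.1}])

```text
time_s: 15.03
tool_pos: [0.6371, -0.0377, 0.0725]
tool_rot: [-2.039, 2.389, -0.001]
force: [0.1, 0.3, -1.7]
width: 0.0177
gripper_force: 62.0
```

```bash
python3 - <<'E'
from h import *
c=cam("wrist"); s=c["s"]; print(s["time_s"],s["tool_pos"],s["tool_rot"])
a=np.radians(-9.1);ex=np.array([np.cos(a),np.sin(a),0]);ey=np.array([-np.sin(a),np.cos(a),0]);o=np.array([.5375,-.0215,0])
print((s["tool_pos"]-o)@ex,(s["tool_pos"]-o)@ey); cv2.imwrite("pics/w7.png",c["f"])
E
```

```text
15.0333 [ 0.63709643 -0.03771619  0.07250623] [-2.03924355e+00  2.38902042e+00 -1.06806103e-03]
0.10090760892604439 -0.0002601137887687406
```

View pics/w7.png

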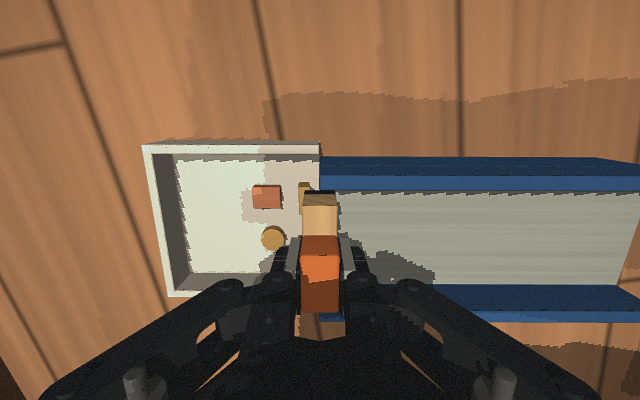

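Three offcuts show: copper (267,197) and brass round (272,238) in the tray, and the brass rectangle at (304,190) just by the blade. The copper round one is hidden behind the hand. I'll push a little further, lift, move aside and look.

Request:
apply_moves(moves=[{"slide":[0,-0.6,0],"rotation":[0,0,0],"gripper":0.1},{"slide":[0,-0.6,0],"rotation":[0,0,0],"gripper":0.1},{"slide":[0,-0.6,-4],"rotation":[0,0,0],"gripper":0.1},{"slide":[0,-0.6,-8],"rotation":[0,0,0],"gripper":0.1},{"slide":[-2.8,2.5,-8],"rotation":[0,0,0],"gripper":0.1},{"slide":[-5.6,5.8,-8],"rotation":[0,0,0],"gripper":0.1},{"slide":[-8.5,9.2,-8],"rotation":[0,0,0],"gripper":0.1},{"slide":[-8.5,9.2,-8],"rotation":[0,0,0],"gripper":0.1}])

```text
time_s: 15.75
tool_pos: [0.5537, 0.0647, 0.153]
tool_rot: [2.043, -2.386, -0.003]
force: [1.7, 1.1, -0.6]
width: 0.0172
gripper_force: 62.1
```

```bash
python3 - <<'E'
from h import *
c=cam("wrist"); s=c["s"]; print(s["time_s"],s["tool_pos"],s["tool_rot"])
cv2.imwrite("w8.png",c["f"]); 
a=np.radians(-9.1);ex=np.array([np.cos(a),np.sin(a),0]);ey=np.array([-np.sin(a),np.cos(a),0]);o=np.array([.5375,-.0215,0])
u,v=px(c,o+ex*.11+[0,0,.02])[0].astype(int); print(u,v)
y0=max(0,v-110);x0=max(0,u-130); g=c["f"][y0:y0+220,x0:x0+260]; cv2.imwrite("pics/w8.png",cv2.resize(g,None,fx=2.5,fy=2.5,interpolation=cv2.INTER_CUBIC)); print(x0,y0)
for r in ctrl.cut_out("wrist","chip0"):
    e=r["extent"]; P=w(c,e[:2],.012)[0]-o; print(r["p"],[round(t) for t in e],"tray_in frame",(P@ex*1000-152).round(),(P@ey*1000).round())
print("to mat",move([.433,.262,.12],267.5,s))
E
```

```text
15.75 [0.55371834 0.06471827 0.15302579] [ 2.04261971 -2.38604732 -0.00333183]
196 96
66 0
0.8 [169, 77, 27, 16] tray_in frame -16.0 -17.0
0.71 [176, 114, 22, 20] tray_in frame -18.0 15.0
0.61 [192, 78, 10, 27] tray_in frame -37.0 -17.0
to mat ([-17.63, 14.96, 3.35], [0.1, 0.1, -6.4])
```

View pics/w8.png

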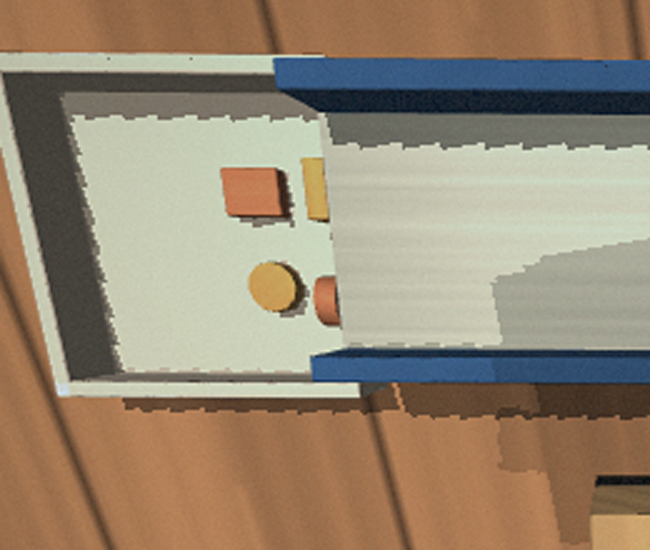

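All four offcuts lie in the tray (copper and brass at crop (253,191) and (274,287), the other two against the bed end at (315,190) and (327,300)), and the bed is clear. Taking the scraper back to the mat.

Request:
apply_moves(moves=[{"slide":[-3,2.5,0],"rotation":[0,0,0],"gripper":0.1},{"slide":[-6,5,0],"rotation":[0,0,0],"gripper":0.1},{"slide":[-9,7.5,0],"rotation":[0,0,0],"gripper":0.1},{"slide":[-12,10,0],"rotation":[0,0,0],"gripper":0.1},{"slide":[-15,12.5,0],"rotation":[0,0,0],"gripper":0.1},{"slide":[-17.6,15,2],"rotation":[0,0,0],"gripper":0.1},{"slide":[-17.6,15,5],"rotation":[0,0,0],"gripper":0.1},{"slide":[-17.6,15,7],"rotation":[0,0,0],"gripper":0.1}])

```text
time_s: 16.52
tool_pos: [0.4373, 0.2593, 0.0811]
tool_rot: [-2.042, 2.387, -0.0]
force: [-0.4, -0.5, -2.8]
width: 0.0169
gripper_force: 62.1
```

Request:
apply_moves(moves=[{"slide":[0,0,2],"rotation":[0,0,0],"gripper":0.1},{"slide":[0,0,3],"rotation":[0,0,0],"gripper":0.1},{"slide":[0,0,3.7],"rotation":[0,0,0],"gripper":0.1},{"slide":[0,0,4.2],"rotation":[0,0,0],"gripper":0.1},{"slide":[0,0,4.4],"rotation":[0,0,0],"gripper":0.1},{"slide":[0,0,4.4],"rotation":[0,0,0],"gripper":0.1},{"slide":[0,0,4.4],"rotation":[0,0,0],"gripper":0.1},{"slide":[0,0,4.4],"rotation":[0,0,0],"gripper":0.1}])

```text
time_s: 17.18
tool_pos: [0.4383, 0.2584, 0.0391]
tool_rot: [-2.039, 2.389, -0.001]
force: [-0.0, 0.1, -0.7]
width: 0.0173
gripper_force: 62.1
```

Request:
apply_moves(moves=[{"slide":[0,0,0.2],"rotation":[0,0,0],"gripper":0.1},{"slide":[0,0,0.4],"rotation":[0,0,0],"gripper":0.1},{"slide":[0,0,0.5],"rotation":[0,0,0],"gripper":0.1},{"slide":[0,0,0.55],"rotation":[0,0,0],"gripper":0.1},{"slide":[0,0,0.55],"rotation":[0,0,0],"gripper":0.1},{"slide":[0,0,0.55],"rotation":[0,0,0],"gripper":0.1},{"slide":[0,0,0.55],"rotation":[0,0,0],"gripper":0.1},{"slide":[0,0,0.55],"rotation":[0,0,0],"gripper":0.1}])

```text
time_s: 17.85
tool_pos: [0.4378, 0.2583, 0.033]
tool_rot: [-2.04, 2.389, -0.0]
force: [0.6, 0.1, -1.0]
width: 0.0172
gripper_force: 62.1
```

Request:
apply_moves(moves=[{"slide":[0,0,0.05],"rotation":[0,0,0],"gripper":0.1},{"slide":[0,0,0.05],"rotation":[0,0,0],"gripper":0.1},{"slide":[0,0,0.1],"rotation":[0,0,0],"gripper":0.1},{"slide":[0,0,0.1],"rotation":[0,0,0],"gripper":0.1},{"slide":[0,0,0.1],"rotation":[0,0,0],"gripper":0.1},{"slide":[0,0,0.1],"rotation":[0,0,0],"gripper":0.1},{"slide":[0,0,0.1],"rotation":[0,0,0],"gripper":0.1},{"slide":[0,0,0.1],"rotation":[0,0,0],"gripper":0.1}])

```text
time_s: 18.52
tool_pos: [0.4379, 0.2583, 0.0327]
tool_rot: [-2.039, 2.389, -0.0]
force: [-3.7, -1.2, 13.9]
width: 0.0171
gripper_force: 64.1
```

Contact with the mat (14 N). Backing off slightly and letting go.

Request:
apply_moves(moves=[{"slide":[0,0,-0.05],"rotation":[0,0,0],"gripper":0.1},{"slide":[0,0,-0.05],"rotation":[0,0,0],"gripper":0.3},{"slide":[0,0,-0.05],"rotation":[0,0,0],"gripper":0.6},{"slide":[0,0,-0.05],"rotation":[0,0,0],"gripper":1},{"slide":[0,0,-0.05],"rotation":[0,0,0],"gripper":1},{"slide":[0,0,-0.05],"rotation":[0,0,0],"gripper":1},{"slide":[0,0,-0.05],"rotation":[0,0,0],"gripper":1},{"slide":[0,0,-0.05],"rotation":[0,0,0],"gripper":1}])

```text
time_s: 19.18
tool_pos: [0.4378, 0.2583, 0.0325]
tool_rot: [-2.04, 2.389, 0.0]
force: [0.0, -0.1, -0.2]
width: 0.0857
gripper_force: 0.0
```

Request:
apply_moves(moves=[{"slide":[0,0,-0.05],"rotation":[0,0,0],"gripper":1},{"slide":[0,0,-2],"rotation":[0,0,0],"gripper":1},{"slide":[0,0,-5],"rotation":[0,0,0],"gripper":1},{"slide":[0,0,-8],"rotation":[0,0,0],"gripper":1},{"slide":[0,0,-12],"rotation":[0,0,7],"gripper":1},{"slide":[0,0,-15],"rotation":[0,0,14],"gripper":1},{"slide":[0,0,-17],"rotation":[0,0,21],"gripper":1},{"slide":[0,0,-17],"rotation":[0,0,21],"gripper":1}])

```text
time_s: 19.85
tool_pos: [0.4393, 0.2589, 0.2065]
tool_rot: [-1.557, 2.722, -0.001]
force: [-0.6, 0.8, 0.1]
width: 0.0854
gripper_force: 0.0
```

```bash
python3 - <<'E'
from h import *
c=cam("wrist"); s=c["s"]; print(s["time_s"],s["tool_pos"],s["tool_rot"],s["width"])
cv2.imwrite("w9.png",c["f"]); print(rect(c,"scraper",.057,"wrist"))
m=cv2.inRange(cv2.cvtColor(c["f"],cv2.COLOR_BGR2HSV),(5,140,120),(14,255,255)); n,l,st,ce=cv2.connectedComponentsWithStats(m)
for i in range(1,n):
    if st[i,4]>100: print(st[i], cv2.minAreaRect((w(c,np.argwhere(l==i)[:,::-1],.057)[:,:2]*1000).astype(np.float32)))
for k in [(.5,.05,.24),(.60,-.23,.20)]: print(move(k,161.2,s))
E
```

```text
19.85 [0.43925191 0.25888354 0.20649567] [-1.55687672e+00  2.72187078e+00 -1.40478052e-03] 0.08543864030261163
{'p': 0.79, 'c': (434, 251), 'size': (58, 21), 'long': 80.3, 'n': 1}
[309 167  25  34 518] ((436.69561767578125, 255.30572509765625), (33.428466796875, 17.126604080200195), 81.3323974609375)
[334 249  39  42 807] ((459.5072326660156, 361.52001953125), (42.13214874267578, 50.80666732788086), 26.52511215209961)
([14.91, -15.84, -3.36], [0.0, 0.4, 78.3])
([33.99, -38.64, 0.63], [0.0, 0.4, 78.3])
```

Request:
apply_moves(moves=[{"slide":[2.7,-3.1,0],"rotation":[0,0,7],"gripper":1},{"slide":[5.4,-6.2,0],"rotation":[0,0,14],"gripper":1},{"slide":[8.1,-9.3,0],"rotation":[0,0,21],"gripper":1},{"slide":[10.8,-12.4,0],"rotation":[0,0,28],"gripper":1},{"slide":[13.5,-15.5,0],"rotation":[0,0,35],"gripper":1},{"slide":[16.2,-18.6,0],"rotation":[0,0,42],"gripper":1},{"slide":[18.9,-21.7,0],"rotation":[0,0,49],"gripper":1},{"slide":[21.6,-24.8,0],"rotation":[0,0,56],"gripper":1}])

```text
time_s: 20.62
tool_pos: [0.544, -0.0548, 0.201]
tool_rot: [0.103, -3.138, -0.001]
force: [1.0, 0.9, -0.8]
width: 0.0855
gripper_force: 0.0
```

Request:
apply_moves(moves=[{"slide":[-1.1,-3.8,0],"rotation":[0,0,7],"gripper":1},{"slide":[-2.2,-7.6,0],"rotation":[0,0,14],"gripper":1},{"slide":[-3.3,-11.4,0],"rotation":[0,0,21],"gripper":1},{"slide":[-4.4,-15.2,1],"rotation":[0,0,22.3],"gripper":1},{"slide":[-5.5,-19,2],"rotation":[0,0,22.3],"gripper":1},{"slide":[-6.5,-22.9,3.5],"rotation":[0,0,22.3],"gripper":1},{"slide":[-6.5,-22.9,3.5],"rotation":[0,0,22.3],"gripper":1},{"slide":[-6.5,-22.9,3.5],"rotation":[0,0,22.3],"gripper":1}])

```text
time_s: 21.28
tool_pos: [0.6243, -0.2783, 0.164]
tool_rot: [-0.5, -3.097, -0.003]
force: [0.6, 1.1, -0.4]
width: 0.0851
gripper_force: 0.0
```

```bash
python3 - <<'E'
from h import *
c=cam("wrist"); s=c["s"]; print(s["time_s"],s["tool_pos"],s["tool_rot"],s["width"])
cv2.imwrite("w10.png",c["f"]); print(rect(c,"plate",.012,"wrist"))
q=px(c,[.628,-.286,.012])[0]; print(q)
hsv=cv2.cvtColor(c["f"],cv2.COLOR_BGR2HSV)
m=cv2.inRange(hsv,(18,80,110),(35,255,255)); n,l,st,ce=cv2.connectedComponentsWithStats(m)
for i in range(1,n):
    if st[i,4]>300: print(st[i], cv2.minAreaRect((w(c,np.argwhere(l==i)[:,::-1],.012)[:,:2]*1000).astype(np.float32)))
E
```

```text
21.2833 [ 0.62426953 -0.27825942  0.16395291] [-5.00109653e-01 -3.09712303e+00 -2.61693555e-03] 0.08511561205608191
{'p': 0.59, 'c': (626, -287), 'size': (59, 41), 'long': 71.7, 'n': 1}
[313.74586918 194.35902631]
[ 284  176   57   37 1558] ((627.4732666015625, -287.5084533691406), (58.69056701660156, 38.902225494384766), 71.68509674072266)
[220 305  20  34 342] ((747.1561279296875, -430.66082763671875), (42.10810470581055, 21.942859649658203), 9.58029556274414)
```

Request:
apply_moves(moves=[{"slide":[-0.55,-0.65,3.5],"rotation":[0,0,0],"gripper":1},{"slide":[-0.55,-0.65,7],"rotation":[0,0,0],"gripper":1},{"slide":[-0.55,-0.65,10],"rotation":[0,0,0],"gripper":1},{"slide":[-0.55,-0.65,12.5],"rotation":[0,0,0],"gripper":1},{"slide":[-0.55,-0.65,14.5],"rotation":[0,0,0],"gripper":1},{"slide":[-0.55,-0.65,15.4],"rotation":[0,0,0],"gripper":1},{"slide":[-0.55,-0.65,15.8],"rotation":[0,0,0],"gripper":1},{"slide":[-0.55,-0.65,15.8],"rotation":[0,0,0],"gripper":1}])

```text
time_s: 22.05
tool_pos: [0.6283, -0.2839, 0.0098]
tool_rot: [-0.498, -3.102, -0.0]
force: [-0.6, -0.2, -0.3]
width: 0.0854
gripper_force: 0.0
```

Request:
apply_moves(moves=[{"slide":[0,-0.1,0.3],"rotation":[0,0,0],"gripper":1},{"slide":[0,-0.1,0.4],"rotation":[0,0,0],"gripper":0.5},{"slide":[0,-0.1,0.4],"rotation":[0,0,0],"gripper":0.5},{"slide":[0,-0.1,0.4],"rotation":[0,0,0],"gripper":0.5},{"slide":[0,-0.1,0.4],"rotation":[0,0,0],"gripper":0.5},{"slide":[0,-0.1,0.4],"rotation":[0,0,0],"gripper":0.5},{"slide":[0,-0.1,0.4],"rotation":[0,0,0],"gripper":0.5},{"slide":[0,-0.1,0.4],"rotation":[0,0,0],"gripper":0.5}])

```text
time_s: 22.72
tool_pos: [0.6283, -0.2859, 0.0067]
tool_rot: [0.5, 3.1, -0.001]
force: [-1.1, 1.6, 6.7]
width: 0.0581
gripper_force: 65.1
```

Request:
apply_moves(moves=[{"slide":[0,0,-2],"rotation":[0,0,0],"gripper":0.5},{"slide":[0,0,-6],"rotation":[0,0,0],"gripper":0.5},{"slide":[0,0,-10],"rotation":[0,0,0],"gripper":0.5},{"slide":[1.5,2,-13],"rotation":[0,0,7],"gripper":0.5},{"slide":[4,5.2,-13],"rotation":[0,0,14],"gripper":0.5},{"slide":[6.5,8.5,-13],"rotation":[0,0,21],"gripper":0.5},{"slide":[9,11.8,-13],"rotation":[0,0,28],"gripper":0.5},{"slide":[11.5,15,-13],"rotation":[0,0,35],"gripper":0.5}])

```text
time_s: 23.38
tool_pos: [0.565, -0.1055, 0.136]
tool_rot: [1.419, 2.802, 0.0]
force: [1.2, 0.3, -2.5]
width: 0.0585
gripper_force: 65.4
```

Request:
apply_moves(moves=[{"slide":[3,1,0],"rotation":[0,0,7],"gripper":0.5},{"slide":[6,2,0],"rotation":[0,0,14],"gripper":0.5},{"slide":[8.6,2.8,0],"rotation":[0,0,21],"gripper":0.5},{"slide":[8.6,2.8,0],"rotation":[0,0,28],"gripper":0.5},{"slide":[8.6,2.8,0],"rotation":[0,0,35],"gripper":0.5},{"slide":[8.6,2.8,0],"rotation":[0,0,42],"gripper":0.5},{"slide":[8.6,2.8,0],"rotation":[0,0,45.8],"gripper":0.5},{"slide":[8.6,2.8,0],"rotation":[0,0,45.8],"gripper":0.5}])

```text
time_s: 24.05
tool_pos: [0.5371, -0.0213, 0.1359]
tool_rot: [2.394, 2.034, 0.001]
force: [-0.3, 0.3, -2.6]
width: 0.0582
gripper_force: 65.4
```

```bash
python3 - <<'E'
from h import *
c=cam("wrist"); s=c["s"]; print(s["time_s"],s["tool_pos"],s["tool_rot"],s["width"],s["gripper_force"],s["force"])
cv2.imwrite("w11.png",c["f"])
a=np.radians(-9.1);ex=np.array([np.cos(a),np.sin(a),0]);ey=np.array([-np.sin(a),np.cos(a),0]);o=np.array([.5375,-.0215,0])
print("in bed",(s["tool_pos"]-o)@ex*1000,(s["tool_pos"]-o)@ey*1000)
print("plate at held height",rect(c,"plate",s["tool_pos"][2]-.0067+.012,"wrist"))
print(move([.5375,-.0215,.0475],80.9,s))
E
```

```text
24.05 [ 0.53710544 -0.02131438  0.13591296] [2.39400457e+00 2.03361225e+00 6.31734296e-04] 0.05816616230899129 65.35725116729736 [-0.26081191  0.31661109 -2.59337088]
in bed -0.41895034300001105 0.12087729905325849
plate at held height {'p': 0.7, 'c': (537, -20), 'size': (59, 44), 'long': -9.2, 'n': 1}
([-0.01, 0.04, 8.84], [0.0, -0.0, -0.2])
```

Plate held square (−9.2°) and centred over the bed. Lowering, stopping about 1 mm above the contact height first.

Request:
apply_moves(moves=[{"slide":[0,0,2.5],"rotation":[0,0,0],"gripper":0.5},{"slide":[0,0,4.5],"rotation":[0,0,0],"gripper":0.5},{"slide":[0,0,6],"rotation":[0,0,0],"gripper":0.5},{"slide":[0,0,7.2],"rotation":[0,0,0],"gripper":0.5},{"slide":[0,0,8],"rotation":[0,0,0],"gripper":0.5},{"slide":[0,0,8.5],"rotation":[0,0,0],"gripper":0.5},{"slide":[0,0,8.8],"rotation":[0,0,0],"gripper":0.5},{"slide":[0,0,8.8],"rotation":[0,0,0],"gripper":0.5}])

```text
time_s: 24.82
tool_pos: [0.5371, -0.0214, 0.0474]
tool_rot: [-2.391, -2.038, 0.0]
force: [0.4, -0.9, -2.4]
width: 0.0576
gripper_force: 65.3
```

Request:
apply_moves(moves=[{"slide":[0,0,0],"rotation":[0,0,0],"gripper":0.5},{"slide":[0,0,0],"rotation":[0,0,0],"gripper":0.5},{"slide":[0,0,0.05],"rotation":[0,0,0],"gripper":0.5},{"slide":[0,0,0.05],"rotation":[0,0,0],"gripper":0.5},{"slide":[0,0,0.05],"rotation":[0,0,0],"gripper":0.5},{"slide":[0,0,0.05],"rotation":[0,0,0],"gripper":0.5},{"slide":[0,0,0.05],"rotation":[0,0,0],"gripper":0.5},{"slide":[0,0,0.05],"rotation":[0,0,0],"gripper":0.5}])

```text
time_s: 25.48
tool_pos: [0.5371, -0.0214, 0.047]
tool_rot: [-2.391, -2.038, -0.0]
force: [-0.6, 0.3, -1.0]
width: 0.0585
gripper_force: 65.3
```

Request:
apply_moves(moves=[{"slide":[0,0,0.05],"rotation":[0,0,0],"gripper":0.5},{"slide":[0,0,0.05],"rotation":[0,0,0],"gripper":0.5},{"slide":[0,0,0.05],"rotation":[0,0,0],"gripper":0.7},{"slide":[0,0,0.05],"rotation":[0,0,0],"gripper":0.9},{"slide":[0,0,0.05],"rotation":[0,0,0],"gripper":1},{"slide":[0,0,0.05],"rotation":[0,0,0],"gripper":1},{"slide":[0,0,0.05],"rotation":[0,0,0],"gripper":1},{"slide":[0,0,0.05],"rotation":[0,0,0],"gripper":1}])

```text
time_s: 26.15
tool_pos: [0.5371, -0.0214, 0.0465]
tool_rot: [2.391, 2.038, 0.0]
force: [-0.9, 0.4, -0.6]
width: 0.0856
gripper_force: 0.0
```

Request:
apply_moves(moves=[{"slide":[0,0,-0.5],"rotation":[0,0,0],"gripper":1},{"slide":[0,0,-2],"rotation":[0,0,0],"gripper":1},{"slide":[0,0,-5],"rotation":[0,0,0],"gripper":1},{"slide":[0,0,-9],"rotation":[0,0,0],"gripper":1},{"slide":[0,0,-13],"rotation":[0,0,0],"gripper":1},{"slide":[0,0,-16],"rotation":[0,0,0],"gripper":1},{"slide":[0,0,-18],"rotation":[0,0,0],"gripper":1},{"slide":[0,0,-18],"rotation":[0,0,0],"gripper":1}])

```text
time_s: 26.82
tool_pos: [0.5385, -0.0216, 0.231]
tool_rot: [2.387, 2.034, 0.006]
force: [0.1, 0.1, 0.7]
width: 0.0854
gripper_force: 0.0
```

```bash
python3 - <<'E'
from h import *
c=cam("wrist"); s=c["s"]; print(s["time_s"],s["tool_pos"],s["width"],s["force"])
cv2.imwrite("w12.png",c["f"])
a=np.radians(-9.1);ex=np.array([np.cos(a),np.sin(a),0]);ey=np.array([-np.sin(a),np.cos(a),0]);o=np.array([.5375,-.0215,0])
r=rect(c,"plate",.052,"wrist"); print("plate",r); P=np.array([*r["c"],0])/1000-o; print("in bed mm",P@ex*1000,P@ey*1000)
for q in ctrl.cut_out("wrist","chip0"):
    P=w(c,q["extent"][:2],.012)[0]-o; print(round(q["p"],2),(P@ex*1000-152).round(),(P@ey*1000).round())
print("scraper",rect(c,"scraper",.057,"wrist"))
t=cam("top"); print("scraper top",rect(t,"scraper",.057,"top"),"plate",rect(t,"plate",.052,"top"))
E
```

```text
26.8167 [ 0.538472   -0.02161434  0.23104374] 0.08535603055668306 [0.08900959 0.11486513 0.67384629]
plate {'p': 0.61, 'c': (537, -21), 'size': (61, 42), 'long': -9.1, 'n': 1}
in bed mm -0.5727859370026426 0.41462786974821964
0.72 -15.0 -19.0
0.64 -16.0 17.0
0.49 -38.0 -16.0
scraper None
scraper top {'p': 0.35, 'c': (644, 274), 'size': (87, 86), 'long': -88.6, 'n': 1} plate {'p': 0.61, 'c': (437, 254), 'size': (63, 19), 'long': 80.8, 'n': 1}
```

```bash
python3 - <<'E'
from h import *
f=cam("wrist")
a=np.radians(-9.1);ex=np.array([np.cos(a),np.sin(a),0]);ey=np.array([-np.sin(a),np.cos(a),0]);o=np.array([.5375,-.0215,0])
hsv=cv2.cvtColor(f["f"],cv2.COLOR_BGR2HSV); m=cv2.inRange(hsv,(3,110,90),(30,255,255))
poly=px(f,[o+ex*x+ey*y+[0,0,.012] for x,y in[(.085,-.046),(.2,-.046),(.2,.046),(.085,.046)]]).astype(np.int32)
k=np.zeros_like(m); cv2.fillPoly(k,[poly],255); n,l,st,ce=cv2.connectedComponentsWithStats(m&k)
for i in range(1,n):
    if st[i,4]>12:
        P=w(f,ce[i],.014)[0]-o; print(st[i,4],hsv[l==i].mean(0).round(),(P@ex*1000-152).round(),(P@ey*1000).round())
E
```

```text
26 [ 14. 127. 115.] -62.0 46.0
82 [ 10. 145. 180.] -37.0 19.0
157 [ 21. 137. 206.] -17.0 16.0
96 [ 22. 133. 204.] -38.0 -19.0
187 [ 12. 141. 204.] -15.0 -16.0
```

All four offcuts show inside the tray, the plate is flat and centred, and the scraper stands on the mat. Handing in.

```bash
python3 -c "
from station import ctrl
print(ctrl.job_done())"
```

```text
the job is handed in; nothing more can be done
None
```

I handed the job in at about 27 s with all four offcuts in the tray, the scraper standing on the mat and the plate centred between the rails, by my camera measurements; the hand-in returned no verdict.

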